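# Fit the pan and hold the calibration button of a counting scale

## Task

The button-counting scale needs zeroing: take its empty weighing pan and lower it gently onto the load plate so that it sits fully home and level over the two locating pegs (either way round), and let go of it. Then pull the wooden-handled blunt awl out of the tool block, reach its rod down through the orange-ringed hole in the scale's front panel and hold the recessed calibration button fully down. Finish while still holding the awl with the button pressed, hand and awl clear of the pan, and everything else left as it stands.

Things in the scene. Friction and masses are not known exactly. Their poses are not given: they have to be found in the camera images.
- scale: compact electronic counting scale, white, 200 mm deep (its x) by 150 mm wide (its y) by 40 mm high, standing firmly (it does not slide); origin under its centre on the table, z up; its key panel with display is at its -x side, the load plate towards its +x side. It may stand turned by up to 20 degrees
- load_plate (a point): centre of the top face of the scale's dark steel load plate (46 by 104 mm, 4 mm thick, its top 50 mm above the table and 10 mm above the housing), axes as the scale's. Two white tapered pegs stand on it 38 mm to either side along y: 10 mm across at the foot, 5 mm at the top, 9 mm high
- pan_center (a point): centre of the weighing pan, 21 mm above its underside, z up. Open steel scoop tray with grey foot, 62 mm wide (x), 120 long (y), 42 high, 0.2 kg; side walls upright, the +y end wall only 24 mm high. Starts upright on the table. Its underside has two sockets, 11.5 mm wide, 10 deep, 38 mm either side of the centre along y, for the pegs; seated, the underside rests on the plate
- cal_hole (a point): centre of the mouth of the round access hole in the scale's flat white front panel, 40 mm above the table, ringed in orange; 13 mm wide with a bevelled rim, going straight down, axes as the scale's
- cal_button (a joint): red calibration push button, 10 mm wide, at the bottom of the access hole, its top 12 mm below the panel face: 0 m released, 0.004 m fully down. Spring: begins to move at about 1.5 N, fully down at about 4.5 N; it springs back when let go
- awl_handle (a point): centre of the blunt awl's handle, z up along the awl. Pale wood, flat sides, 18 mm (x) by 16 mm (y) by 80 mm long, brass band at the lower end, from which a 5 mm steel rod with a flat end sticks out 62 mm. About 60 g. Starts upright, rod down in one of the tool block's three holes, the handle standing on the block's top (70 mm high); pulls straight up
- awl_tip (a point): end of the awl's rod, 102 mm below the centre of the handle along its axis
- tool_block: brown wooden tool block, fixed, 150 mm (its x) by 56 mm (its y) by 70 mm high, origin under its centre; three upright holes 10 mm wide in a row along its x, 50 mm apart, each with one hand tool; the handles' x and y axes lie along the block's
- crochet_hook: crochet hook with round blue handle in the tool block, leave alone; origin at the handle's lower end, handle 16 mm wide, 78 mm high
- seam_ripper: seam ripper with red handle in the tool block, leave alone; origin at the handle's lower end, handle 16 by 12 mm, 72 mm high
- button_dish: white dish of buttons, 90 mm wide, 22 mm high, leave alone; origin under its centre
- spool_blue: spool of blue thread, 34 mm wide, 46 mm high, leave alone; origin under its centre
- spool_orange: spool of orange thread, 34 mm wide, 46 mm high, leave alone; origin under its centre
- tape_measure: round yellow tape measure, 54 mm wide, 18 mm high, leave alone; origin under its centre
- scissors: scissors with black bows lying flat, 150 mm long along x, leave alone; origin near the pivot
- water_bottle: clear water bottle, 64 mm wide, 200 mm high, leave alone; origin under its centre
Things that resemble listed ones, but are neither listed nor needed, are in the scene too. Several things have the shape of the scale; the one meant has the colours described above.

How it is judged:
By the outcome, as a careful person would: the job done as asked, in the order asked, and still so for the second after the job is handed in, while the arm keeps its last pose, push and grip.
It also fails if it takes over 48 s, if anything falls off the work surface, if the arm or the gripper's body presses on something with over 40 N, if the wrist force passes 120 N, or if a joint passes its speed limit or range.

## Robot

A 7-joint arm with a two-finger parallel gripper is mounted at the origin on the work surface. World frame = base frame: x ahead of the robot, y to its left, z up, the work surface at z = 0. Lengths are in m, angles in degrees, forces in N, time in s.
With the tool pointing down it reaches from about 0.425 to 0.875 m from the base axis. Payload 4.7 kg.
Tool frame: the origin (TCP) lies on the mounting face of the last link; the fingertips stand 182 mm ahead of it and the grasp point (between the pads) lies 164 mm ahead of it; z points along the fingers, x is the direction in which the jaws open and shut, and the axes are right-handed (so a half turn about z gives the same grasp; the last joint's range is limited). The gripper opens to 87 mm and grips with 3 to 60 N. Pads are 19 mm wide; open, the fingers measure 117 mm over their backs; the gripper's body (75 mm by 190 mm) begins 51 mm behind the grasp point.
Start: joints at [-64.108, 18.392, -4.016, 83.108, 1.295, 78.541, -3.26], TCP at [0.276, 0.589, 0.405] pointing down, gripper open.
Joint ranges: [-163.93, 163.93], [-17.29, 119.83], [-79.2, 71.16], [3.27, 140.29], [-89.18, 269.18], [5.43, 117.66], [-154.24, 154.24]. Speed limits (degrees/s): [147.25, 147.25, 180, 180, 180, 180, 180].

## Interface

Orientations are given as [roll, pitch, yaw] about the fixed x, y, z axes, in that order (R = Rz(yaw) Ry(pitch) Rx(roll)).
In Python, from cell import status, cams, env, outline_of, landmark_of gives the robot as it stands. The module is installed in compiled form; this text tells all that it offers.
- The arm moves only by the tool jog_arm, never from a script. Its argument "rows" is a list of rows, each a list of 7 numbers: the closure, from 0 (fully open) to 1 (shut), then the shift along the tool's x, y, z in m, then the turn, a rotation vector about the tool's x, y, z in degrees. A call has 1 to 12 rows; each row shifts and turns the commanded pose from where the row before left it, along the tool's axes as they then stand; what a row does not reach is not made up. A row lasts 1/12 s, in which the tool goes at most 41.7 mm and 7.16 degrees, less where a joint would pass 70% of its speed; a pose out of reach is approached as far as the arm can. A call with a gripper value outside its range is refused whole. The fingers move at their own pace and stop on an object; "grip_force" is the grip in N (left out, the last holds). Time passes only in rows, so rows that do not move let the fingers close. It gives the time, the measured TCP pose, the force and the opening at its end, in the units of the state.
- status.get_obs(): the state, without advancing time (a new reading comes with each control period).
- cams.read_camera(name): name is "side" or "top"; returns (picture, depth): 384x512x3 uint8, red, green, blue; 384x512 float32, m along the optical axis (not along the pixel's ray), 0 where there is no reading.
- cams.camera_params(name): a dict with "vfov" (degrees; the focal length in pixels is half the picture's height over the tangent of half this angle, whatever the lens; pixels are square), "cx", "cy" (the principal point, pixels), "k1" (the pictures are not rectified: a ray, as slopes to the right and down, at radius r is drawn at 1 + k1 r^2 times it, then the intrinsics apply), "eye" and "attitude" of the camera in the world. Camera axes: x right, y up, looking along -z (the intrinsics and any distortion apply to the point x, -y, -z); pixel columns grow to the right and rows downward; lengths in m; the calibration is good to about 2 mm. A picture is of the moment at which its call begins. camera_params takes no time and is no camera call.
- env.sign_off(): hands the job in, once; it reports no verdict.
Trained networks look in the newest picture that a camera, given by its name, has taken for a name from the list of things; names that differ only in an ending like _2 or _b are one class to them, and where a whole thing is asked for, a point or a joint stands for the part that bears it (a point fixed in the world has none). Each returns a list of dicts, best first, with "conf" (0 to 1); they miss things now and then, are a little off and sometimes report something else, mostly with a low value. They report only what shows in the picture. A call takes as long as a camera call. They do not tell look-alikes from the thing itself.
- outline_of(camera, name): "pixels" (384x512 bool, what is visible of it) and "box" ([left, top, right, bottom] in pixels, round what is visible of it).
- landmark_of(camera, name): "position" ([row, column] in pixels: a listed point, or the origin of a listed thing).
The state is a dict: "time_s": time; "qpos": joint angles; "joint_velocities": joint speeds; "effort": joint torques, N m; "tool_pos": TCP position; "tool_rot": TCP orientation; "force": force on the tool from outside, world axes, zero at the start; "wrist_torque": the same for the moment, N m; "grip_width": finger opening in m.
Only numpy, scipy, OpenCV 4.12 (cv2) and the standard library are available. Lean on these libraries where they do the work, as an engineer would, in place of code of your own. Each camera call takes 0.05 s, during which the arm holds its last target. There are 200 camera calls.

## Working session

There is one attempt and no reset: what is moved stays moved. The work goes in short steps, Python scripts to look and compute and a tool call to move; the robot and the scene stay as the last step left them, time stands still between calls to the robot, and variables do not carry over. Pictures are saved under pics/ and viewed, about 8 in all and at most 12, crops included, and the job is handed in when it is done.

Besides the shell and the picture viewer there is one more tool, called after ">>>" by a JSON object that holds its "op" and its "data". jog_arm: Moves the arm, as the interface text tells. Its arguments: {"type":"object","properties":{"rows":{"type":"array"},"grip_force":{"type":"number"}},"required":["rows"]}

```bash
mkdir -p pics; cat > h.py <<'E'
import numpy as np, cv2
from scipy.spatial.transform import Rotation as R
from cell import status, cams, env, outline_of, landmark_of
def P(n): return cams.camera_params(n)
def rot(p):
    a=np.array(p["attitude"],float)
    if a.shape==(3,3): return a
    return R.from_euler('xyz',a,degrees=True).as_matrix()
def ray(n,rc):
    p=P(n); f=192/np.tan(np.radians(p["vfov"])/2)
    rc=np.atleast_2d(np.array(rc,float)); d=np.c_[(rc[:,1]-p["cx"])/f,(rc[:,0]-p["cy"])/f]; u=d.copy()
    for _ in range(20): u=d/(1+p["k1"]*(u**2).sum(1,keepdims=True))
    return np.c_[u[:,0],-u[:,1],-np.ones(len(u))]@rot(p).T, np.array(p["eye"],float)
def atz(n,rc,z):
    d,e=ray(n,rc); return e+d*((z-e[2])/d[:,2:3])
def atd(n,rc,dep):
    d,e=ray(n,rc); return e+d*np.asarray(dep).reshape(-1,1)
def proj(n,X):
    p=P(n); f=192/np.tan(np.radians(p["vfov"])/2)
    c=(np.atleast_2d(X)-np.array(p["eye"]))@rot(p); u=np.c_[c[:,0],-c[:,1]]/-c[:,2:3]
    u=u*(1+p["k1"]*(u**2).sum(1,keepdims=True)); return np.c_[u[:,1]*f+p["cy"],u[:,0]*f+p["cx"]]
def cloud(n,dep):
    rc=np.argwhere(dep>0); return rc,atd(n,rc,dep[dep>0])
E
python3 - <<'E'
from h import *
for n in("side","top"):
    print(P(n)); im,d=cams.read_camera(n); np.savez(n+"0.npz",im=im,d=d); cv2.imwrite(f"pics/{n}0.png",cv2.resize(im[:,:,::-1],(768,576),interpolation=cv2.INTER_CUBIC))
    for k in "scale load_plate pan_center cal_hole awl_handle tool_block water_bottle button_dish".split():
        print(n,k,[(round(x["conf"],2),np.round(x["position"],1).tolist()) for x in landmark_of(n,k)[:4]])
print(status.get_obs())
E
```

```text
{'vfov': 55.025129981628446, 'cx': 256.29628843761236, 'cy': 190.54364544760597, 'k1': -0.010131682913450162, 'eye': array([0.27172688, 0.73401765, 0.7311838 ]), 'attitude': array([  49.22690749,    0.59438843, -161.2794777 ])}
side scale []
side load_plate [(0.65, [179.7, 248.6])]
side pan_center [(0.41, [180.5, 249.6])]
side cal_hole []
side awl_handle [(0.57, [261.6, 225.7])]
side tool_block [(0.8, [293.4, 231.4])]
side water_bottle [(0.51, [261.1, 205.7])]
side button_dish [(0.76, [207.9, 163.6])]
{'vfov': 51.76502253845374, 'cx': 254.51153496379055, 'cy': 190.88109394762245, 'k1': -0.032226065200394866, 'eye': array([0.26202285, 0.04502667, 1.31990242]), 'attitude': array([ 12.96296752,  -0.09712407, -85.3255216 ])}
top scale [(0.78, [205.2, 282.8]), (0.72, [287.4, 331.6]), (0.51, [171.9, 137.0])]
top load_plate [(0.92, [278.3, 330.3]), (0.69, [147.5, 224.6]), (0.57, [192.8, 284.8]), (0.17, [215.8, 181.4])]
top pan_center [(0.86, [232.1, 366.8])]
top cal_hole [(0.82, [306.6, 351.1]), (0.64, [222.8, 297.2])]
top awl_handle [(0.49, [200.3, 183.6]), (0.36, [204.2, 283.4])]
top tool
[... 153 characters left out ...]
254.8])]
{'time_s': 0.9, 'qpos': array([-64.10782241,  18.38899539,  -4.01804692,  83.10713227,
         1.2970952 ,  78.5418853 ,  -3.25918183]), 'joint_velocities': array([ 0.00171665,  0.00741467, -0.02452836,  0.02196415, -0.00590489,
       -0.09012498,  0.03070484]), 'effort': array([ 2.16080389e-05, -4.91088545e+01, -4.03420161e-01, -3.12765098e+01,
       -6.38220320e-02,  3.36635637e-02,  1.10188151e-05]), 'tool_pos': array([0.27557419, 0.58868851, 0.4048237 ]), 'tool_rot': array([ 1.79995758e+02, -7.24576876e-03,  6.49196912e+01]), 'force': array([0.54057173, 0.21318565, 0.25177585]), 'wrist_torque': array([-0.02758118, -0.01845195,  0.0278364 ]), 'grip_width': 0.08688979135970344}
```

View pics/top0.png

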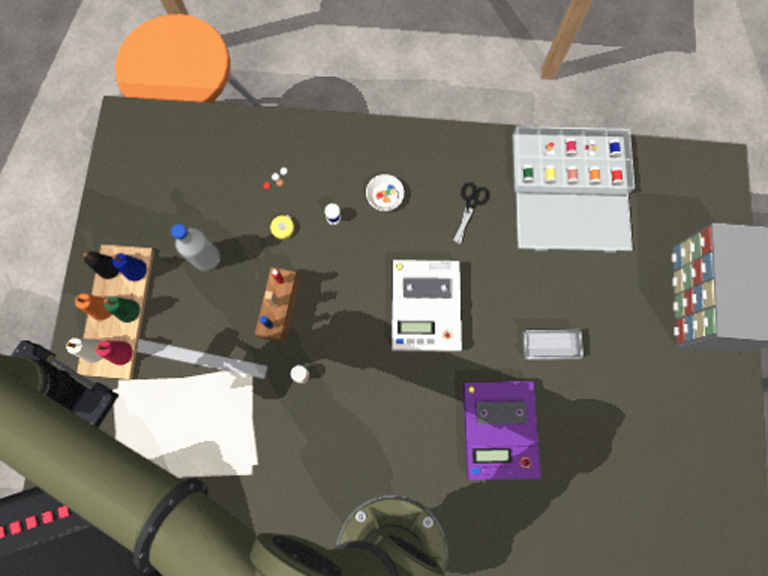

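View pics/side0.png

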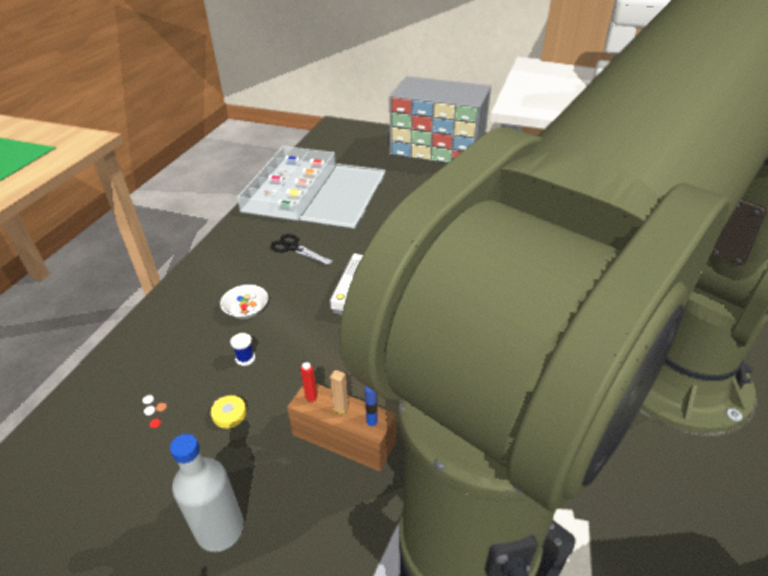

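```bash
python3 - <<'E'
from h import *
z=np.load("top0.npz"); im,d=z["im"],z["d"]
def crop(r0,r1,c0,c1,k): return cv2.resize(im[r0:r1,c0:c1,::-1],None,fx=k,fy=k,interpolation=cv2.INTER_CUBIC)
a=crop(165,245,245,325,4.8);b=crop(165,245,335,405,4.8);c=crop(170,235,160,205,4.8)
H=384; o=np.hstack([x[:H] if x.shape[0]>=H else cv2.copyMakeBorder(x,0,H-x.shape[0],0,0,0) for x in(a,b)]); cv2.imwrite("pics/crop1.png",o[:, :800])
cv2.imwrite("pics/crop2.png",cv2.resize(c,None,fx=1.8,fy=1.8))
rc,X=cloud("top",d)
def reg(r0,r1,c0,c1,zl,zh):
    m=(rc[:,0]>=r0)&(rc[:,0]<r1)&(rc[:,1]>=c0)&(rc[:,1]<c1)&(X[:,2]>zl)&(X[:,2]<zh); return X[m]
for nm,q in dict(scale=(165,245,250,318,.025,.075),pan=(210,245,340,400,.008,.06),block=(170,235,160,205,.055,.085),tools=(170,235,160,205,.1,.18),plate=(178,205,262,310,.046,.066)).items():
    A=reg(*q); r=cv2.minAreaRect(A[:,:2].astype(np.float32)*1000); print(nm,len(A),r,np.median(A[:,2]),A[:,2].max())
# orange ring and pegs
hsv=cv2.cvtColor(im,cv2.COLOR_RGB2HSV)
s=im[212:235,285:308]; h=hsv[212:235,285:308]
m=(h[:,:,1]>110)&(h[:,:,0]<22); p=np.argwhere(m)+[212,285]; print("ring",p.mean(0),len(p),atz("top",p.mean(0),.04))
g=im[178:206,262:310].astype(int).sum(2)
print("table z",np.median(reg(240,250,300,330,-.05,.05)[:,2]))
for k in("cal_hole","load_plate","pan_center","awl_handle","scale"):
  for x in landmark_of("top",k)[:3]: print(k,x["conf"],atz("top",x["position"],dict(cal_hole=.04,load_plate=.05,pan_center=.021,awl_handle=.11,scale=0)[k]))
E
```

```text
scale 2717 ((526.5559692382812, -33.166954040527344), (202.21804809570312, 150.73568725585938), 4.092957019805908) 0.040161697120988604 0.059827803095327425
pan 735 ((467.8929748535156, -315.1131896972656), (78.05748748779297, 121.90890502929688), 5.520042896270752) 0.013811752426931001 0.04624246493166617
block 683 ((496.5086669921875, 292.6711730957031), (58.117427825927734, 150.75291442871094), 84.29137420654297) 0.06935771507033284 0.08484069591734089
tools 135 ((495.94976806640625, 293.3161315917969), (17.90755844116211, 115.4112777709961), 83.21831512451172) 0.13994145633237798 0.15166870469037774
plate 387 ((560.2907104492188, -24.964378356933594), (66.10643768310547, 141.3464813232422), 9.906210899353027) 0.04990146154716091 0.059827803095327425
ring [223.25 298.  ] 8 [[ 0.45951864 -0.08325601  0.04      ]]
table z -0.0005969839297782498
cal_hole 0.82 [[ 0.21073943 -0.26416364  0.04      ]]
cal_hole 0.64 [[ 0.4607833 -0.0805684  0.04     ]]
load_plate 0.92 [[ 0.29204333 -0.19367567  0.05      ]]
load_plate 0.69 [[0.6952187  0.17972129 0.05      ]]
load_plate 0.57 [[ 0.55524517 -0.03315265  0.05      ]]
pan_center 0.86 [[ 0.45140886 -0.31354535  0.021     ]]
awl_handle 0.49 [[0.49155565 0.28391023 0.11      ]]
awl_handle 0.36 [[ 0.50471216 -0.02745734  0.11      ]]
scale 0.78 [[ 0.52315924 -0.03224175  0.        ]]
scale 0.72 [[ 0.26457432 -0.20850213  0.        ]]
scale 0.51 [[0.59898701 0.47939034 0.        ]]
```

View pics/crop1.png

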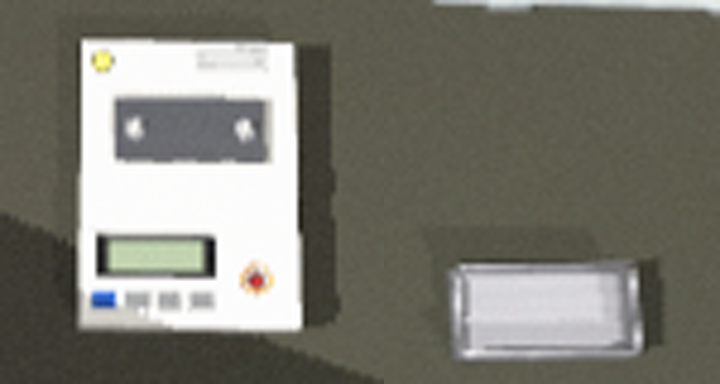

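View pics/crop2.png

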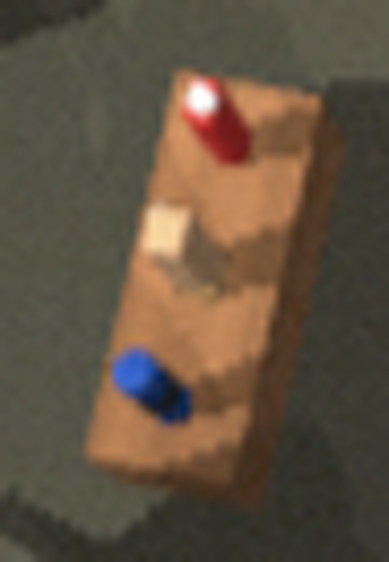

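```bash
python3 - <<'E'
from h import *
z=np.load("top0.npz"); im,d=z["im"],z["d"]
rc,X=cloud("top",d)
m=(rc[:,0]>=210)&(rc[:,0]<245)&(rc[:,1]>=340)&(rc[:,1]<400)&(X[:,2]>.033)&(X[:,2]<.05)
print(cv2.minAreaRect(X[m][:,:2].astype(np.float32)*1000),m.sum())
m2=(rc[:,0]>=210)&(rc[:,0]<245)&(rc[:,1]>=340)&(rc[:,1]<400)&(X[:,2]>.006)&(X[:,2]<.05)
print(np.percentile(X[m2],[1,5,50,95,99],axis=0))
D=(d[212:246:1,344:398:2]);
Z=np.full(d.shape,np.nan); Z[rc[:,0],rc[:,1]]=X[:,2]*1000
np.set_printoptions(linewidth=220); print(np.round(Z[216:243,346:396:2]).astype(int))
g=cv2.cvtColor(im,cv2.COLOR_RGB2GRAY).astype(float)
for r,c in((191.7,273.1),(191.7,296)):
    q=g[int(r)-3:int(r)+4,int(c)-3:int(c)+4]; w=np.clip(q-130,0,None); ij=np.indices(q.shape)
    p=[(w*ij[0]).sum()/w.sum()+int(r)-3,(w*ij[1]).sum()/w.sum()+int(c)-3]; print("peg",p,atz("top",p,.056))
# scale outline top edges
s=(g>170).astype(np.uint8)[165:245,245:325]; cs,_=cv2.findContours(s,0,1); c=max(cs,key=cv2.contourArea)[:,0,:]
W=atz("top",np.c_[c[:,1]+165,c[:,0]+245],.04)[:,:2]; print(cv2.minAreaRect((W*1000).astype(np.float32)))
# red button/ring centroid
q=im[212:235,288:308].astype(int); w=np.clip(q[:,:,0]-q[:,:,2]-30,0,None); ij=np.indices(w.shape); p=[(w*ij[0]).sum()/w.sum()+212,(w*ij[1]).sum()/w.sum()+288]; print("ring",p,atz("top",p,.04),atz("top",p,.035))
# awl top
q=im[186:204,174:195].astype(int); w=((q[:,:,0]>200)&(q[:,:,1]>150)).astype(float);print(w.sum()); ij=np.indices(w.shape); p=[(w*ij[0]).sum()/w.sum()+186,(w*ij[1]).sum()/w.sum()+174]; print("awl",p,atz("top",p,.15))
m=(rc[:,0]>=145)&(rc[:,0]<185)&(rc[:,1]>=110)&(rc[:,1]<150)&(X[:,2]>.1); print("bottle",np.median(X[m],0),X[m].max(0),X[m].min(0))
E
```

```text
((460.0960998535156, -316.54827880859375), (62.4964714050293, 120.95658874511719), 5.99218225479126) 98
[[ 0.42575205 -0.37454955  0.0064071 ]
 [ 0.42950437 -0.3725893   0.00828211]
 [ 0.4618892  -0.31890657  0.0137005 ]
 [ 0.49032062 -0.25944915  0.04071465]
 [ 0.49445575 -0.25487705  0.04453297]]
[[                   0                   -2                   -1                   -2                   -5                    2                   -4                   -5                    3                   -2
                     3                   -3                    2                    6                   -2                    8                   -1                   -3                    0                    2
                     0                   -1                   -2                    0                    1]
 [                   1                    0                   -6                   -2                    1                    0                   -2                    2                    1                    1
                     4                    1             
[... 13587 characters left out ...]
925925925927), np.float64(272.45608465608467)] [[0.55571266 0.00788589 0.056     ]]
peg [np.float64(191.52599388379204), np.float64(295.38532110091745)] [[ 0.56097372 -0.06710973  0.056     ]]
((524.1572265625, -33.726783752441406), (201.1812744140625, 150.81723022460938), 3.0505785942077637)
ring [np.float64(223.2131704005431), np.float64(297.866938221317)] [[ 0.45960423 -0.08281626  0.04      ]] [[ 0.46037609 -0.08331569  0.035     ]]
25.0
awl [np.float64(196.12), np.float64(178.52)] [[0.49553043 0.29293404 0.15      ]]
bottle [0.59196547 0.46845925 0.13745152] [0.62661305 0.50234977 0.20609041] [0.56904944 0.44620237 0.10063939]<stdin>:10: RuntimeWarning: invalid value encountered in cast
```

>>> {"op": "jog_arm", "data": {"rows": [[0,0,0.02,0,0,0,1.8],[0,0,0.04,0,0,0,3.5],[0,0,0.04,0,0,0,3.5],[0,0,0.04,0,0,0,3.5],[0,0,0.04,0,0,0,3.5],[0,0,0.04,0,0,0,3.5],[0,0,0.04,0,0,0,3.5],[0,0,0.04,0,0,0,3.5],[0,0,0.04,0,0,0,3.5],[0,0,0.04,0,0,0,3.5],[0,0,0.04,0,0,0,3.5],[0,0,0.04,0,0,0,3.5]], "grip_force": 20}}

```text
time_s: 2.15
tool_pos: [0.6038, 0.2756, 0.4048]
tool_rot: [180.0, -0.0, 24.4]
force: [0.3, -0.1, 0.3]
grip_width: 0.0871
```

```bash
cat > go.py <<'E'
import sys
from h import *
def plan(t,yaw,n=None):
    """rows: all turn first then constant world line -> prints tool-frame shift (after turn) and total turn"""
    o=status.get_obs(); p=np.array(o["tool_pos"]); Rm=R.from_euler('xyz',o["tool_rot"],degrees=True)
    G=R.from_euler('xyz',[180,0,yaw],degrees=True)
    dr=(Rm.inv()*G).as_rotvec(degrees=True); dw=np.array(t)-p
    print("t",o["time_s"],"pos",p.round(4),"rot",np.round(o["tool_rot"],2),"F",np.round(o["force"],2),"w",round(o["grip_width"],4))
    print("turn",dr.round(2),"shift before-turn axes",Rm.inv().apply(dw).round(4),"after-turn axes",G.inv().apply(dw).round(4))
if __name__=="__main__":
    a=[float(v) for v in sys.argv[1:]]; plan(a[:3],a[3])
E
python3 go.py 0.460 -0.3165 0.33 5.5
```

```text
t 2.15 pos [0.6038 0.2756 0.4048] rot [ 1.7997e+02 -3.0000e-02  2.4360e+01] F [ 0.34 -0.09  0.26] w 0.0871
turn [ 0.02 -0.04 18.86] shift before-turn axes [-0.3753  0.48    0.0749] after-turn axes [-0.1999  0.5756  0.0748]
```

>>> {"op": "jog_arm", "data": {"rows": [[0,0,0,0,0,0,6.3],[0,0,0,0,0,0,6.3],[0,0,0,0,0,0,6.3],[0,-0.013,0.037,0,0,0,0],[0,-0.013,0.037,0,0,0,0],[0,-0.013,0.037,0,0,0,0],[0,-0.013,0.037,0,0,0,0],[0,-0.013,0.037,0,0,0,0],[0,-0.013,0.037,0,0,0,0],[0,-0.013,0.037,0,0,0,0],[0,-0.013,0.037,0,0,0,0],[0,-0.013,0.037,0,0,0,0]]}}

```text
time_s: 3.15
tool_pos: [0.5181, -0.0676, 0.4051]
tool_rot: [-180.0, -0.1, 5.6]
force: [0.9, -0.0, -0.4]
grip_width: 0.087
```

>>> {"op": "jog_arm", "data": {"rows": [[0,-0.013,0.037,0.01,0,0,0],[0,-0.013,0.037,0.01,0,0,0],[0,-0.013,0.037,0.01,0,0,0],[0,-0.013,0.037,0.01,0,0,0],[0,-0.013,0.037,0.01,0,0,0],[0,-0.013,0.037,0.01,0,0,0],[0,0,0.01,0.01,0,0,0],[0,0,0,0,0,0,0]]}}

```text
time_s: 3.82
tool_pos: [0.4618, -0.3078, 0.3334]
tool_rot: [179.9, 0.2, 5.2]
force: [-0.5, 1.0, -0.8]
grip_width: 0.0867
```

```bash
python3 go.py 0.460 -0.3165 0.189 5.5; python3 - <<'E'
from h import *
im,d=cams.read_camera("top"); np.savez("top1.npz",im=im,d=d)
im2,d2=cams.read_camera("side"); np.savez("side1.npz",im=im2,d=d2); print(P("side")["eye"])
a=im[140:280,240:440]; b=im2
cv2.imwrite("pics/v1.png",np.vstack([cv2.resize(a,(420,294),interpolation=2),cv2.resize(im2,(420,300))])[:,:,::-1])
E
```

```text
t 3.8167 pos [ 0.4618 -0.3078  0.3334] rot [1.7993e+02 1.7000e-01 5.2200e+00] F [-0.54  0.98 -0.79] w 0.0867
turn [ 0.07  0.17 -0.28] shift before-turn axes [-0.0021  0.0083  0.1444] after-turn axes [-0.0026  0.0085  0.1444]
[0.27172688 0.73401765 0.7311838 ]
```

View pics/v1.png

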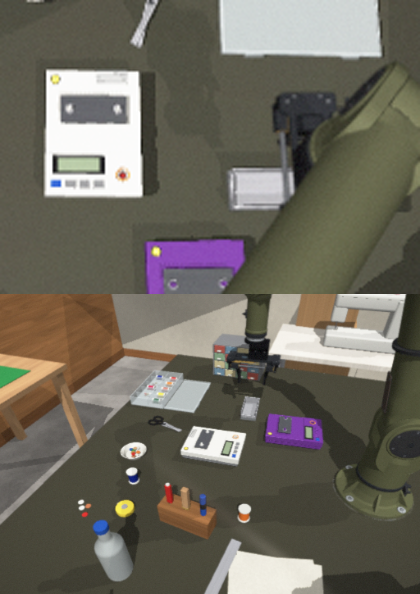

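```bash
python3 - <<'E'
from h import *
z=np.load("side1.npz"); im,d=z["im"],z["d"]; rc,X=cloud("side",d)
g=cv2.cvtColor(im,cv2.COLOR_RGB2GRAY).astype(float)
for nm,w in dict(pegL=[.5557,.0079,.056],pegR=[.561,-.0671,.056],hole=[.46,-.083,.04],awltop=[.4955,.293,.15],pan=[.46,-.3165,.042]).items():
    print(nm,proj("side",w).round(1))
for k,zz in dict(cal_hole=.04,load_plate=.05,pan_center=.021,awl_handle=.11,scale=0,tool_block=0).items():
  for x in landmark_of("side",k)[:2]: print(k,round(x["conf"],2),np.round(x["position"],1),atz("side",x["position"],zz).round(4))
def ex(nm,c,zl,zh,rad):
    m=(np.hypot(X[:,0]-c[0],X[:,1]-c[1])<rad)&(X[:,2]>zl)&(X[:,2]<zh); print(nm,m.sum(),cv2.minAreaRect((X[m][:,:2]*1000).astype(np.float32)))
ex("pan rim",(.46,-.3165),.034,.05,.09); ex("scale",(.5255,-.0334),.034,.046,.14); ex("block",(.4965,.2927),.063,.077,.1); ex("awl",(.4955,.293),.143,.157,.02)
def cr(w,h,k):
    r,c=proj("side",w)[0].astype(int); return cv2.resize(im[r-h:r+h,c-h:c+h,::-1],(k,k),interpolation=2)
cv2.imwrite("pics/v2.png",np.hstack([cr([.5255,-.0334,.04],45,400),cr([.4955,.293,.11],40,400)]))
for w in([.5557,.0079,.056],[.561,-.0671,.056]):
    r,c=proj("side",w)[0].round().astype(int); q=g[r-6:r+7,c-6:c+7]; wt=np.clip(q-150,0,None); ij=np.indices(q.shape); p=[(wt*ij[i]).sum()/wt.sum()+(r,c)[i]-6 for i in(0,1)]; print(p,atz("side",p,.0545))
r,c=proj("side",[.46,-.083,.04])[0].round().astype(int); q=im[r-8:r+9,c-8:c+9].astype(int); wt=np.clip(q[:,:,0]-q[:,:,2]-40,0,None);ij=np.indices(wt.shape); p=[(wt*ij[i]).sum()/wt.sum()+(r,c)[i]-8 for i in(0,1)]; print("ring",p,atz("side",p,.04))
E
```

```text
pegL [[191.6 246. ]]
pegR [[175.4 253. ]]
hole [[183.  287.3]]
awltop [[249.9 224.7]]
pan [[140.8 305.3]]
cal_hole 0.98 [184.4 284.6] [[ 0.4659 -0.0745  0.04  ]]
cal_hole 0.85 [166.7 383.8] [[ 0.1973 -0.2516  0.04  ]]
load_plate 0.61 [165.3 345.1] [[ 0.3113 -0.2082  0.05  ]]
load_plate 0.55 [181.7 249.4] [[ 0.5637 -0.043   0.05  ]]
pan_center 0.82 [149.3 301.6] [[ 0.4658 -0.2935  0.021 ]]
awl_handle 0.58 [264.2 223.8] [[0.4979 0.2991 0.11  ]]
awl_handle 0.57 [207.8 162.4] [[0.7077 0.1868 0.11  ]]
scale 0.84 [197.9 264.9] [[ 0.516  -0.0429  0.    ]]
scale 0.81 [177.4 355. ] [[ 0.2751 -0.2233  0.    ]]
tool_block 0.78 [293.9 228.4] [[0.4954 0.2973 0.    ]]
pan rim 86 ((459.8772888183594, -317.0192565917969), (62.064353942871094, 125.89691925048828), 5.1725544929504395)
scale 2067 ((525.3845825195312, -34.38996887207031), (201.97439575195312, 155.6695098876953), 4.807795524597168)
block 1261 ((495.81427001953125, 291.7373352050781), (58.29527282714844, 151.73655700683594), 83.41333770751953)
awl 69 ((495.5310974121094, 291.33612060546875), (16.673053741455078, 17.22311782836914), 85.51709747314453)
[np.float64(195.0679045092838), np.float64(244.26419098143236)] [[0.55580212 0.02157743 0.0545    ]]
[np.float64(173.31974723538704), np.float64(252.95860979462873)] [[ 0.56483472 -0.07812477  0.0545    ]]
ring [np.float64(182.70526315789473), np.float64(286.77543859649126)] [[ 0.46188162 -0.08398604  0.04      ]]
```

View pics/v2.png

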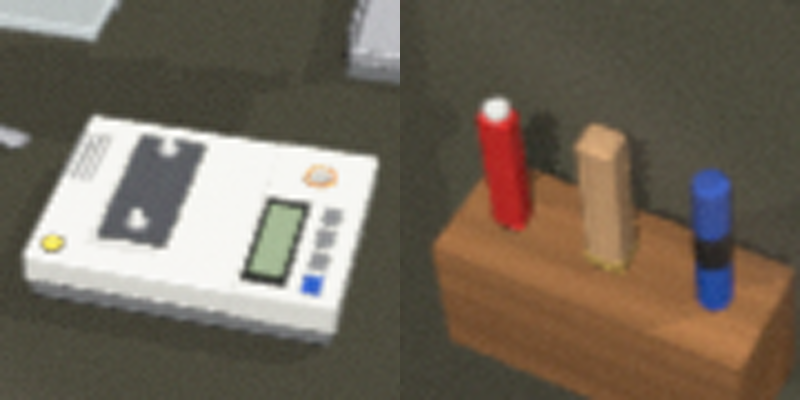

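>>> {"op": "jog_arm", "data": {"rows": [[0,-0.0025,0.0085,0.02,0,0,-0.3],[0,0,0,0.03,0,0,0],[0,0,0,0.03,0,0,0],[0,0,0,0.03,0,0,0],[0,0,0,0.02,0,0,0],[0,0,0,0.01,0,0,0],[0,0,0,0.004,0,0,0],[0,0,0,0,0,0,0],[0,0,0,0,0,0,0]]}}

```text
time_s: 4.97
tool_pos: [0.4636, -0.3125, 0.192]
tool_rot: [179.9, -0.1, 6.0]
force: [-0.3, -0.4, 0.8]
grip_width: 0.0875
```

>>> {"op": "jog_arm", "data": {"rows": [[0.3,0,0,0,0,0,0],[0.4,0,0,0,0,0,0],[0.6,0,0,0,0,0,0],[0.8,0,0,0,0,0,0],[0.8,0,0,0,0,0,0],[0.8,0,0,0,0,0,0]]}}

```text
time_s: 5.47
tool_pos: [0.4621, -0.3126, 0.1911]
tool_rot: [-180.0, 0.1, 6.0]
force: [-3.2, 1.1, 6.1]
grip_width: 0.0619
```

```bash
python3 go.py 0.558 -0.0303 0.31 4
```

```text
t 5.4667 pos [ 0.4621 -0.3126  0.1911] rot [-1.7997e+02  8.0000e-02  5.9800e+00] F [-3.17  1.07  6.13] w 0.0619
turn [-0.03  0.08  1.98] shift before-turn axes [ 0.1246 -0.2708 -0.1189] after-turn axes [ 0.1153 -0.2749 -0.1189]
```

>>> {"op": "jog_arm", "data": {"rows": [[0.8,0,0,-0.01,0,0,0],[0.8,0,0,-0.02,0,0,0],[0.8,0,0,-0.03,0,0,0],[0.8,0,0,-0.03,0,0,0],[0.8,0,0,-0.03,0,0,2],[0.8,0.012,-0.0255,0,0,0,0],[0.8,0.014,-0.033,0,0,0,0],[0.8,0.014,-0.033,0,0,0,0],[0.8,0.014,-0.033,0,0,0,0],[0.8,0.014,-0.033,0,0,0,0],[0.8,0.014,-0.033,0,0,0,0]]}}

```text
time_s: 6.38
tool_pos: [0.5317, -0.1143, 0.3112]
tool_rot: [-180.0, -0.1, 4.0]
force: [0.4, -0.6, -2.5]
grip_width: 0.0618
```

>>> {"op": "jog_arm", "data": {"rows": [[0.8,0.014,-0.033,0,0,0,0],[0.8,0.013,-0.033,0,0,0,0],[0.8,0.006,-0.018,0,0,0,0],[0.8,0,0,0,0,0,0],[0.8,0,0,0,0,0,0]]}}

```text
time_s: 6.8
tool_pos: [0.5586, -0.0283, 0.3107]
tool_rot: [-180.0, -0.0, 4.2]
force: [-0.5, -0.9, -2.3]
grip_width: 0.0619
```

```bash
python3 go.py 0.558 -0.0303 0.31 4; python3 - <<'E'
from h import *
im,d=cams.read_camera("top"); np.savez("top2.npz",im=im,d=d)
im2,d2=cams.read_camera("side"); np.savez("side2.npz",im=im2,d=d2)
r,c=proj("top",[.558,-.03,.15])[0].astype(int);a=im[r-45:r+45,c-50:c+50]
r,c=proj("side",[.558,-.03,.15])[0].astype(int);b=im2[r-50:r+70,c-50:c+70]
cv2.imwrite("pics/v3.png",np.hstack([cv2.resize(a,(400,360),interpolation=2),cv2.resize(b,(360,360),interpolation=2)])[:,:,::-1])
for n,dd in(("top",d),("side",d2)):
    rc,X=cloud(n,dd); m=(abs(X[:,0]-.558)<.06)&(abs(X[:,1]+.03)<.09)&(X[:,2]>.11)&(X[:,2]<.172)
    print(n,m.sum(),np.percentile(X[m],[0,1,5,50,95,99,100],axis=0).round(4).tolist())
    Rz=np.array([[np.cos(.07),np.sin(.07)],[-np.sin(.07),np.cos(.07)]])
    Y=(X[m][:,:2]-[.558,-.03])@Rz.T; print(np.percentile(Y,[0,1,5,95,99,100],axis=0).round(4).tolist())
E
```

```text
t 6.8 pos [ 0.5586 -0.0283  0.3107] rot [-179.99   -0.      4.23] F [-0.48 -0.87 -2.27] w 0.0619
turn [-0.01 -0.    0.23] shift before-turn axes [-0.0008  0.002   0.0007] after-turn axes [-0.0008  0.002   0.0007]
top 98 [[0.5239, 0.0143, 0.1272], [0.524, 0.0146, 0.128], [0.5246, 0.0161, 0.1295], [0.5635, 0.0231, 0.1349], [0.5845, 0.0295, 0.1584], [0.5856, 0.0304, 0.1645], [0.5859, 0.0305, 0.1664]]
[[-0.0305, 0.0428], [-0.0302, 0.0428], [-0.0297, 0.044], [0.0302, 0.0588], [0.0308, 0.0588], [0.0312, 0.059]]
side 910 [[0.5132, -0.0958, 0.1184], [0.5177, -0.0932, 0.1209], [0.5224, -0.0907, 0.1251], [0.564, -0.0203, 0.1339], [0.5892, 0.0262, 0.1624], [0.5955, 0.0278, 0.1694], [0.6009, 0.0299, 0.172]]
[[-0.0443, -0.0663], [-0.0396, -0.0636], [-0.035, -0.0614], [0.03, 0.0561], [0.0385, 0.0571], [0.0437, 0.0593]]
```

View pics/v3.png

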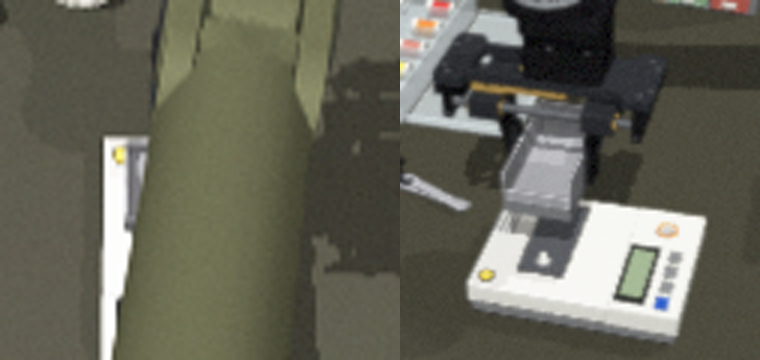

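>>> {"op": "jog_arm", "data": {"rows": [[0.8,-0.0005,-0.0015,0.01,0,0,0.2],[0.8,0,0,0.02,0,0,0],[0.8,0,0,0.015,0,0,0],[0.8,0,0,0.007,0,0,0],[0.8,0,0,0.003,0,0,0],[0.8,0,0,0.002,0,0,0],[0.8,0,0,0.0015,0,0,0],[0.8,0,0,0.0015,0,0,0],[0.8,0,0,0,0,0,0]]}}

```text
time_s: 7.65
tool_pos: [0.5581, -0.0289, 0.2512]
tool_rot: [-180.0, -0.1, 3.8]
force: [-0.4, 0.5, -1.7]
grip_width: 0.0622
```

```bash
python3 go.py 0.558 -0.0265 0.2411 4
```

```text
t 7.65 pos [ 0.5581 -0.0289  0.2512] rot [-1.7999e+02 -6.0000e-02  3.8100e+00] F [-0.36  0.47 -1.68] w 0.0622
turn [-0.01 -0.06 -0.19] shift before-turn axes [ 0.0001 -0.0024  0.0101] after-turn axes [ 0.0001 -0.0024  0.0101]
```

```bash
python3 - <<'E'
from h import *
im,d=cams.read_camera("side"); np.savez("side3.npz",im=im,d=d)
K=9; r,c=proj("side",[.558,-.02,.07])[0].astype(int); r0,c0=r-28,c-38
b=cv2.resize(im[r0:r0+60,c0:c0+80],None,fx=K,fy=K,interpolation=2)
t=np.radians(4); Rm=np.array([[np.cos(t),-np.sin(t)],[np.sin(t),np.cos(t)]])
def box(cx,hx,hy,z,col,pts=None):
    q=np.array([[hx,hy],[-hx,hy],[-hx,-hy],[hx,-hy]])@Rm.T+cx; p=proj("side",np.c_[q,np.full(4,z)])
    cv2.polylines(b,[np.int32(((p-[r0,c0]+.5)*K)[:,::-1])],True,col,1)
box([.558,-.0303],.023,.052,.05,(255,0,0)); box([.5255,-.0336],.1,.075,.04,(0,160,0))
pc=[.558,-.0303]; box(pc,.031,.060,.0605,(0,0,255)); box(pc,.031,.060,.1025,(0,0,255)); box(pc,.031,.060,.0845,(255,0,255))
cv2.imwrite("pics/v4.png",b[:,:,::-1])
rc,X=cloud("side",d); Y=(X[:,:2]-pc)@Rm
m=(abs(Y[:,0])<.05)&(abs(Y[:,1])<.08)&(X[:,2]>.066)&(X[:,2]<.084); y=Y[m]; print("front face y",np.median(y[y[:,1]>.045,1]),(y[:,1]>.045).sum(), np.percentile(y[y[:,1]>.045,0],[2,98]))
E
```

```text
front face y 0.056771064076653534 117 [-0.02993103  0.03083007]
```

View pics/v4.png

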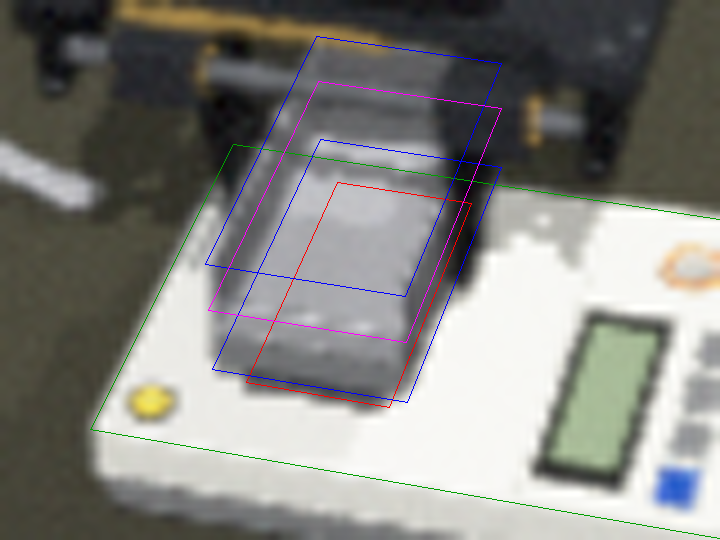

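>>> {"op": "jog_arm", "data": {"rows": [[0.8,0,-0.002,0,0,0,0],[0.8,0,0,0.0015,0,0,0],[0.8,0,0,0.0015,0,0,0],[0.8,0,0,0.001,0,0,0],[0.8,0,0,0,0,0,0]]}}

```text
time_s: 8.12
tool_pos: [0.5579, -0.0268, 0.2468]
tool_rot: [180.0, -0.1, 3.8]
force: [0.5, 0.3, -2.4]
grip_width: 0.0619
```

>>> {"op": "jog_arm", "data": {"rows": [[0.8,0,0,0.001,0,0,0],[0.8,0,0,0.001,0,0,0],[0.8,0,0,0.001,0,0,0],[0.8,0,0,0,0,0,0]]}}

```text
time_s: 8.45
tool_pos: [0.5582, -0.027, 0.2441]
tool_rot: [180.0, -0.1, 3.8]
force: [1.7, -0.0, -1.4]
grip_width: 0.0617
```

>>> {"op": "jog_arm", "data": {"rows": [[0.8,0.0005,0,0.001,0,0,0],[0.8,0,0,0.001,0,0,0],[0.8,0,0,0,0,0,0]]}}

```text
time_s: 8.7
tool_pos: [0.5587, -0.027, 0.2421]
tool_rot: [180.0, -0.1, 3.8]
force: [2.9, -1.0, -0.3]
grip_width: 0.062
```

>>> {"op": "jog_arm", "data": {"rows": [[0.8,0,0,0.0005,0,0,0],[0.8,0,0,0.0005,0,0,0],[0.8,0,0,0,0,0,0]]}}

```text
time_s: 8.95
tool_pos: [0.5588, -0.027, 0.2414]
tool_rot: [180.0, -0.1, 3.8]
force: [3.8, -1.6, 2.3]
grip_width: 0.0619
```

>>> {"op": "jog_arm", "data": {"rows": [[0.8,0.0007,0.0003,0,0,0,0],[0.8,0,0,0.0005,0,0,0],[0.8,0,0,0,0,0,0]]}}

```text
time_s: 9.2
tool_pos: [0.5592, -0.0271, 0.2412]
tool_rot: [-180.0, -0.0, 3.8]
force: [1.5, -1.0, 6.8]
grip_width: 0.0618
```

>>> {"op": "jog_arm", "data": {"rows": [[0.8,0,0,0.0005,0,0,0],[0.8,0,0,0,0,0,0]]}}

```text
time_s: 9.37
tool_pos: [0.5592, -0.0272, 0.2411]
tool_rot: [-180.0, -0.0, 3.8]
force: [-0.4, -1.1, 10.7]
grip_width: 0.0619
```

>>> {"op": "jog_arm", "data": {"rows": [[0.8,0,0,-0.0008,0,0,0],[0.2,0,0,0,0,0,0],[0,0,0,0,0,0,0],[0,0,0,0,0,0,0],[0,0,0,0,0,0,0],[0,0,0,0,0,0,0]]}}

```text
time_s: 9.87
tool_pos: [0.5584, -0.0269, 0.2399]
tool_rot: [-180.0, 0.1, 3.8]
force: [0.9, -0.4, 0.5]
grip_width: 0.0842
```

>>> {"op": "jog_arm", "data": {"rows": [[0,0,0,-0.01,0,0,0],[0,0,0,-0.03,0,0,0],[0,0,0,-0.04,0,0,0],[0,0,0,-0.04,0,0,0],[0,0,0,-0.02,0,0,0],[0,0,0,0,0,0,0]]}}

```text
time_s: 10.37
tool_pos: [0.5603, -0.0276, 0.3872]
tool_rot: [-179.9, -0.6, 3.8]
force: [0.8, -0.7, -0.1]
grip_width: 0.0875
```

```bash
python3 go.py 0.4955 0.292 0.38 84; python3 - <<'E'
from h import *
im,d=cams.read_camera("side"); np.savez("side4.npz",im=im,d=d)
rc,X=cloud("side",d); t=np.radians(4); Rm=np.array([[np.cos(t),-np.sin(t)],[np.sin(t),np.cos(t)]])
Y=(X[:,:2]-[.5583,-.0303])@Rm
m=(abs(Y[:,0])<.024)&(abs(Y[:,1])<.054)&(X[:,2]>.055)&(X[:,2]<.075); A=np.c_[Y[m],np.ones(m.sum())]; print("floor plane",np.linalg.lstsq(A,X[m][:,2],rcond=None)[0],m.sum())
m=(abs(Y[:,0])<.04)&(abs(Y[:,1])<.07)&(X[:,2]>.085)&(X[:,2]<.1); print(cv2.minAreaRect((Y[m]*1000).astype(np.float32)),np.percentile(X[m][:,2],[50,95]),np.median(X[m&(Y[:,1]>.03)][:,2]),np.median(X[m&(Y[:,1]<-.03)][:,2]))
z=np.load("top0.npz"); rc,X=cloud("top",z["d"]); m=(np.hypot(X[:,0]-.4955,X[:,1]-.292)<.1)&(X[:,2]>.063)&(X[:,2]<.077); print(cv2.minAreaRect((X[m][:,:2]*1000).astype(np.float32)))
r,c=proj("side",[.558,-.02,.07])[0].astype(int); cv2.imwrite("pics/v5.png",cv2.resize(im[r-40:r+40,c-50:c+60,::-1],None,fx=6,fy=6,interpolation=2))
E
```

```text
t 10.3667 pos [ 0.5603 -0.0276  0.3872] rot [-179.95   -0.6     3.79] F [ 0.8  -0.72 -0.08] w 0.0875
turn [  0.37  -0.53 -80.21] shift before-turn axes [-0.0436 -0.3232  0.007 ] after-turn axes [ 0.3111 -0.0979  0.0072]
floor plane [-0.00174133 -0.00101959  0.06307667] 313
((0.789520263671875, -0.886627197265625), (121.37654113769531, 62.43379211425781), 89.63690185546875) [0.09063537 0.09328405] 0.09059072477930291 0.09024573602179298
((496.5054016113281, 292.67706298828125), (57.68893051147461, 150.880859375), 84.10627746582031)
```

View pics/v5.png

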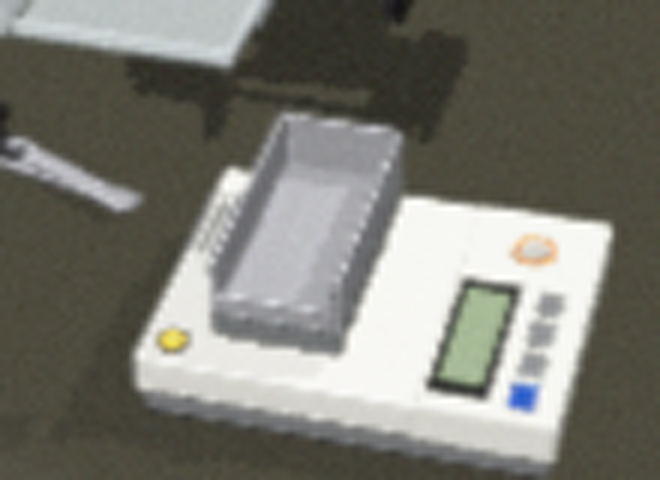

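>>> {"op": "jog_arm", "data": {"rows": [[0,0,0,0,0,0,-5.2],[0,0,0,0,0,0,-7],[0,0,0,0,0,0,-7],[0,0,0,0,0,0,-7],[0,0,0,0,0,0,-7],[0,0,0,0,0,0,-7],[0,0,0,0,0,0,-7],[0,0,0,0,0,0,-7],[0,0,0,0,0,0,-7],[0,0,0,0,0,0,-7],[0,0,0,0,0,0,-7],[0,0,0,0,0,0,-5]]}}

```text
time_s: 11.42
tool_pos: [0.5583, -0.027, 0.379]
tool_rot: [-179.8, 0.0, 84.3]
force: [-0.8, -0.0, -0.1]
grip_width: 0.0869
```

>>> {"op": "jog_arm", "data": {"rows": [[0,0.031,-0.01,0,0,0,0],[0,0.035,-0.011,0,0,0,0],[0,0.035,-0.011,0,0,0,0],[0,0.035,-0.011,0,0,0,0],[0,0.035,-0.011,0,0,0,0],[0,0.035,-0.011,0,0,0,0],[0,0.035,-0.011,0,0,0,0],[0,0.035,-0.011,0,0,0,0],[0,0.035,-0.011,0,0,0,0],[0,0,0,0,0,0,0],[0,0,0,0,0,0,0]]}}

```text
time_s: 12.33
tool_pos: [0.4921, 0.2951, 0.3787]
tool_rot: [-179.8, 0.1, 84.3]
force: [0.6, -0.2, -0.9]
grip_width: 0.0869
```

```bash
python3 go.py 0.4955 0.292 0.282 84
```

```text
t 12.3333 pos [0.4921 0.2951 0.3787] rot [-1.7984e+02  1.0000e-01  8.4340e+01] F [ 0.56 -0.19 -0.87] w 0.0869
turn [-0.16  0.11  0.34] shift before-turn axes [-0.0026  0.0039  0.0967] after-turn axes [-0.0027  0.0037  0.0967]
```

>>> {"op": "jog_arm", "data": {"rows": [[0,-0.0027,0.0037,0.005,0,0,0.3],[0,0,0,0.02,0,0,0],[0,0,0,0.025,0,0,0],[0,0,0,0.02,0,0,0],[0,0,0,0.015,0,0,0],[0,0,0,0.008,0,0,0],[0,0,0,0.0035,0,0,0],[0,0,0,0,0,0,0]]}}

```text
time_s: 13.0
tool_pos: [0.4976, 0.288, 0.2833]
tool_rot: [-180.0, 0.1, 83.6]
force: [-0.1, -0.5, 0.2]
grip_width: 0.0866
```

>>> {"op": "jog_arm", "data": {"rows": [[0.4,0,0,0,0,0,0],[0.6,0,0,0,0,0,0],[0.75,0,0,0,0,0,0],[0.9,0,0,0,0,0,0],[1,0,0,0,0,0,0],[1,0,0,0,0,0,0],[1,0,0,0,0,0,0],[1,0,0,0,0,0,0]], "grip_force": 30}}

```text
time_s: 13.67
tool_pos: [0.4972, 0.2895, 0.2841]
tool_rot: [180.0, -0.0, 83.7]
force: [0.1, 0.4, 0.6]
grip_width: 0.0414
```

>>> {"op": "jog_arm", "data": {"rows": [[1,0,0,0,0,0,0],[1,0,0,0,0,0,0],[1,0,0,0,0,0,0],[1,0,0,0,0,0,0],[1,0,0,0,0,0,0],[1,0,0,0,0,0,0]]}}

```text
time_s: 14.17
tool_pos: [0.4972, 0.2895, 0.2841]
tool_rot: [180.0, -0.0, 83.7]
force: [-0.1, -0.3, -0.9]
grip_width: 0.0163
```

>>> {"op": "jog_arm", "data": {"rows": [[1,0,0,0,0,0,0],[1,0,0,0,0,0,0]]}}

```text
time_s: 14.33
tool_pos: [0.4973, 0.2894, 0.2841]
tool_rot: [180.0, -0.0, 83.7]
force: [-0.7, -0.4, -0.0]
grip_width: 0.016
```

>>> {"op": "jog_arm", "data": {"rows": [[1,0,0,-0.006,0,0,0],[1,0,0,-0.012,0,0,0],[1,0,0,-0.018,0,0,0],[1,0,0,-0.02,0,0,0],[1,0,0,-0.02,0,0,0],[1,0,0,-0.02,0,0,0],[1,0,0,-0.02,0,0,0],[1,0,0,-0.01,0,0,0],[1,0,0,0,0,0,0]]}}

```text
time_s: 15.08
tool_pos: [0.4979, 0.2896, 0.4138]
tool_rot: [179.7, -0.2, 83.7]
force: [0.2, -0.3, -0.8]
grip_width: 0.0155
```

```bash
python3 go.py 0.4613 -0.0835 0.38 84
```

```text
t 15.0833 pos [0.4979 0.2896 0.4138] rot [179.74  -0.23  83.71] F [ 0.16 -0.3  -0.81] w 0.0155
turn [ 0.26 -0.23 -0.29] shift before-turn axes [-0.375   0.0044  0.0323] after-turn axes [-0.3748  0.0026  0.0338]
```

>>> {"op": "jog_arm", "data": {"rows": [[1,-0.02,0.0004,0,0,0,0],[1,-0.035,0.0004,0,0,0,0],[1,-0.039,0.0004,0,0,0,0],[1,-0.039,0.0004,0,0,0,0],[1,-0.039,0.0004,0,0,0,0],[1,-0.039,0.0004,0,0,0,0],[1,-0.039,0.0004,0,0,0,0],[1,-0.039,0.0004,0,0,0,0],[1,-0.035,0.0004,0,0,0,0],[1,-0.031,0.0004,0,0,0,0],[1,-0.02,0,0,0,0,0],[1,0,0,0,0,0,0]]}}

```text
time_s: 16.08
tool_pos: [0.4589, -0.089, 0.4094]
tool_rot: [-180.0, 0.1, 83.3]
force: [0.5, -1.1, -0.2]
grip_width: 0.016
```

>>> {"op": "jog_arm", "data": {"rows": [[1,0,0,0.02,0,0,0],[1,0,0,0.03,0,0,0],[1,0,0,0.02,0,0,0],[1,0,0,0.005,0,0,0],[1,0,0,0,0,0,0]]}}

```text
time_s: 16.5
tool_pos: [0.4594, -0.0831, 0.3331]
tool_rot: [-179.8, 0.0, 83.7]
force: [0.6, 0.2, -0.3]
grip_width: 0.0159
```

```bash
python3 go.py 0.4613 -0.0835 0.3161 84; python3 - <<'E'
from h import *
im,d=cams.read_camera("side"); np.savez("side5.npz",im=im,d=d)
p=status.get_obs()["tool_pos"]; tip=[p[0],p[1],p[2]-.2761]; H=[.4613,-.0835,.04]
K=9; r,c=proj("side",H)[0].astype(int); r0,c0=r-45,c-35
b=cv2.resize(im[r0:r0+65,c0:c0+75],None,fx=K,fy=K,interpolation=2)
for w,col in((tip,(0,0,255)),(H,(0,200,0)),([tip[0],tip[1],.04],(255,0,255))):
    q=((proj("side",w)[0]-[r0,c0]+.5)*K).astype(int); cv2.drawMarker(b,(int(q[1]),int(q[0])),col,0,14,1); print(q)
cv2.imwrite("pics/v6.png",b[:,:,::-1])
E
```

```text
t 16.5 pos [ 0.4594 -0.0831  0.3331] rot [-1.7975e+02  4.0000e-02  8.3750e+01] F [ 0.58  0.23 -0.3 ] w 0.0159
turn [-0.25  0.04 -0.25] shift before-turn axes [-0.0001  0.002   0.017 ] after-turn axes [-0.0002  0.002   0.017 ]
[373 333]
[417 327]
[418 331]
```

View pics/v6.png

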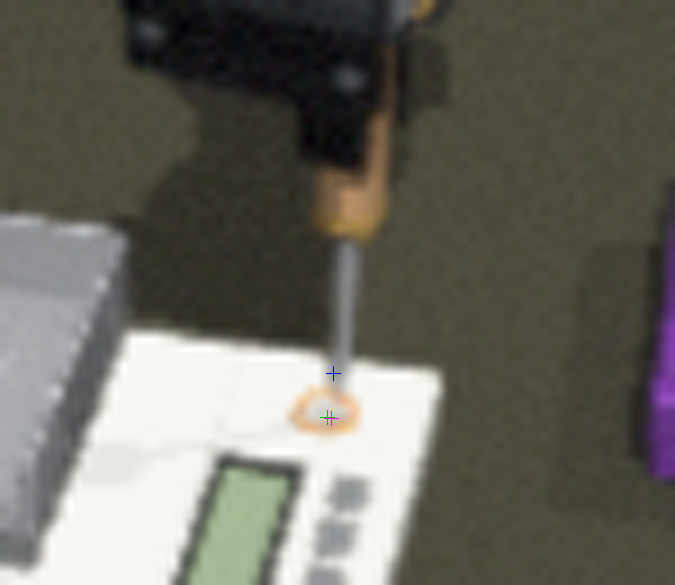

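```bash
python3 - <<'E'
from h import *
z=np.load("side5.npz"); im,d=z["im"],z["d"]
p=np.array([.4594,-.0831,.3331]); H=[.4613,-.0835,.04]
r,c=proj("side",H)[0].astype(int); r0,c0=r-45,c-35
f=lambda w:((proj("side",w)[0]-[r0,c0]+.5)*9).round(1)
for h in(0,.062,.072): print(h,f(p-[0,0,.2761-h]))
print("d/dx,dy,dz per 10mm",f(p-[-.01,0,.2761])-f(p-[0,0,.2761]),f(p-[0,-.01,.2761])-f(p-[0,0,.2761]),f(p-[0,0,.2661])-f(p-[0,0,.2761]))
rr,cc=np.meshgrid(np.arange(r0+16,r0+46),np.arange(c0+33,c0+44),indexing='ij')
for r in range(r0+16,r0+47,2):
    cs=np.arange(c0+30,c0+45); ok=d[r,cs]>0; X=atd("side",np.c_[np.full(ok.sum(),r),cs[ok]],d[r,cs][ok]); k=X[:,2]>.046
    print((r-r0)*9,k.sum(), X[k].mean(0).round(4) if k.any() else "", im[r,c0+34:c0+42].mean(1).astype(int))
E
```

```text
0 [378.4 335.5]
0.062 [223.1 344.5]
0.072 [196.9 346.1]
d/dx,dy,dz per 10mm [ -6.  -29.9] [18.7 -8.1] [-24.2   1.4]
144 10 [ 0.4579 -0.0675  0.1578] [17 12 10 13 17 25 46 86]
162 7 [ 0.4543 -0.0715  0.1494] [40 43 46 36 31 35 54 98]
180 7 [ 0.4552 -0.0764  0.1392] [ 52  70  90  91  95  92  98 120]
198 8 [ 0.4562 -0.0763  0.1323] [ 51  70  90 104 135 138 133 121]
216 7 [ 0.4568 -0.0742  0.1268] [ 54  68  84 104 126 131 128 113]
234 3 [ 0.4541 -0.0761  0.1192] [43 47 56 71 87 94 91 78]
252 2 [ 0.4563 -0.0812  0.1081] [ 44  46  49  85 125 112  78  72]
270 2 [ 0.4558 -0.0807  0.1016] [ 45  45  60  95 132 113  76  70]
288 1 [ 0.4573 -0.0826  0.0928] [ 45  50  61  98 130 104  73  74]
306 1 [ 0.4565 -0.0806  0.0872] [ 43  43  60  96 130  92  73  71]
324 1 [ 0.4561 -0.0803  0.0804] [ 47  49  58  96 130  90  73  70]
342 2 [ 0.4575 -0.0813  0.0719] [ 83  75  79 109 130  79  72  73]
360 2 [ 0.457  -0.0809  0.065 ] [241 230 169 143 164 195 198 170]
378 2 [ 0.4565 -0.0802  0.0583] [243 236 191 170 211 242 244 244]
396 0  [207 219 211 188 191 219 243 245]
414 0  [202 202 198 185 187 203 242 245]
```

>>> {"op": "jog_arm", "data": {"rows": [[1,0,0.0046,0,0,0,0],[1,0,0,0.005,0,0,0],[1,0,0,0.005,0,0,0],[1,0,0,0.002,0,0,0],[1,0,0,0,0,0,0],[1,0,0,0,0,0,0]]}}

```text
time_s: 17.05
tool_pos: [0.4647, -0.0843, 0.323]
tool_rot: [-180.0, -0.0, 83.7]
force: [0.5, 0.5, -1.3]
grip_width: 0.0156
```

```bash
python3 go.py 0.4613 -0.0835 0.3161 84; python3 - <<'E'
from h import *
im,d=cams.read_camera("side"); np.savez("side6.npz",im=im,d=d)
K=12; r,c=proj("side",[.4616,-.0837,.04])[0].astype(int); r0,c0=r-35,c-25
b=cv2.resize(im[r0:r0+50,c0:c0+50],None,fx=K,fy=K,interpolation=2)
f=lambda w:((proj("side",w)[0]-[r0,c0]+.5)*K)
q=f([.4616,-.0837,.04]).astype(int); cv2.drawMarker(b,(int(q[1]),int(q[0])),(0,160,0),0,14,1)
cv2.imwrite("pics/v7.png",b[:,:,::-1]); print(q)
for h in(.05,.06,.07,.08):
    r=int(proj("side",[.4616,-.0837,h])[0,0]); cs=np.arange(c-6,c+9); g=im[r,cs].mean(1); w=np.clip(g-np.median(g)-10,0,None) if h>.055 else np.clip(np.median(g)-g-10,0,None)
    print(h,r,g.astype(int),"expect col",(proj("side",[.4616,-.0837,h])[0,1]-c+6).round(2))
E
```

```text
t 17.05 pos [ 0.4647 -0.0843  0.323 ] rot [-179.99   -0.     83.71] F [ 0.45  0.45 -1.34] w 0.0156
turn [-0.01 -0.   -0.29] shift before-turn axes [ 0.0004 -0.0035  0.0069] after-turn axes [ 0.0004 -0.0035  0.0069]
[435 316]
0.05 180 [245 245 245 243 236 195 156 178 224 227 242 244 245 245 245] expect col 6.99
0.06 177 [244 244 246 243 232 175 154 200 236 233 216 204 171 145 135] expect col 7.14
0.07 174 [ 55  51  48  44  47  64 107 133  83  71  71  72  70  72  68] expect col 7.3
0.08 172 [ 52  42  43  51  45  59 103 129  81  69  73  71  72  73  70] expect col 7.45
```

View pics/v7.png

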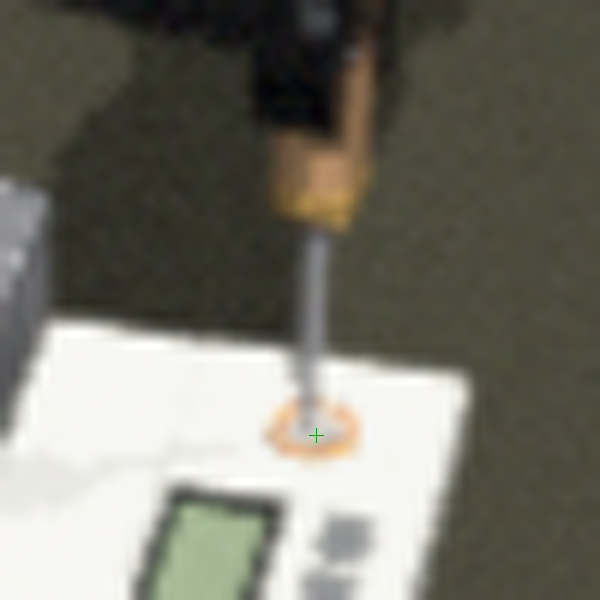

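>>> {"op": "jog_arm", "data": {"rows": [[1,0,-0.0013,0,0,0,0],[1,0,0,0.004,0,0,0],[1,0,0,0.003,0,0,0],[1,0,0,0.002,0,0,0],[1,0,0,0,0,0,0]]}}

```text
time_s: 17.52
tool_pos: [0.4632, -0.0841, 0.3134]
tool_rot: [-179.9, 0.0, 83.7]
force: [-0.1, -0.3, -1.4]
grip_width: 0.0161
```

>>> {"op": "jog_arm", "data": {"rows": [[1,0,0,0.002,0,0,0],[1,0,0,0.002,0,0,0],[1,0,0,0,0,0,0]]}}

```text
time_s: 17.77
tool_pos: [0.4633, -0.0841, 0.3096]
tool_rot: [-180.0, 0.0, 83.7]
force: [-0.3, 0.2, -0.3]
grip_width: 0.016
```

>>> {"op": "jog_arm", "data": {"rows": [[1,0,0,0.002,0,0,0],[1,0,0,0.002,0,0,0],[1,0,0,0,0,0,0],[1,0,0,0,0,0,0]]}}

```text
time_s: 18.1
tool_pos: [0.4634, -0.0841, 0.3059]
tool_rot: [-180.0, -0.0, 83.7]
force: [-0.7, -0.4, -0.8]
grip_width: 0.0157
```

>>> {"op": "jog_arm", "data": {"rows": [[1,0,0,0.0015,0,0,0],[1,0,0,0.0015,0,0,0],[1,0,0,0,0,0,0],[1,0,0,0,0,0,0]]}}

```text
time_s: 18.43
tool_pos: [0.4636, -0.0841, 0.3033]
tool_rot: [180.0, -0.0, 83.7]
force: [0.5, -0.4, 1.4]
grip_width: 0.0162
```

>>> {"op": "jog_arm", "data": {"rows": [[1,0,0,0.001,0,0,0],[1,0,0,0.001,0,0,0],[1,0,0,0,0,0,0],[1,0,0,0,0,0,0]]}}

```text
time_s: 18.77
tool_pos: [0.4636, -0.0841, 0.3013]
tool_rot: [180.0, -0.0, 83.7]
force: [-0.8, -0.1, 3.0]
grip_width: 0.0158
```

>>> {"op": "jog_arm", "data": {"rows": [[1,0,0,0.001,0,0,0],[1,0,0,0.0005,0,0,0],[1,0,0,0,0,0,0],[1,0,0,0,0,0,0]]}}

```text
time_s: 19.1
tool_pos: [0.4636, -0.0842, 0.2998]
tool_rot: [180.0, -0.0, 83.7]
force: [0.1, -0.7, 4.1]
grip_width: 0.0158
```

>>> {"op": "jog_arm", "data": {"rows": [[1,0,0,0.0005,0,0,0],[1,0,0,0.0005,0,0,0],[1,0,0,0,0,0,0],[1,0,0,0,0,0,0]]}}

```text
time_s: 19.43
tool_pos: [0.4638, -0.0842, 0.2996]
tool_rot: [180.0, -0.0, 83.7]
force: [-1.6, 0.1, 10.3]
grip_width: 0.0158
```

>>> {"op": "jog_arm", "data": {"rows": [[1,0,0,0,0,0,0],[1,0,0,0,0,0,0],[1,0,0,0,0,0,0],[1,0,0,0,0,0,0],[1,0,0,0,0,0,0],[1,0,0,0,0,0,0]]}}

```text
time_s: 19.93
tool_pos: [0.4638, -0.0842, 0.2996]
tool_rot: [180.0, -0.0, 83.7]
force: [-1.7, 0.0, 9.9]
grip_width: 0.016
```

```bash
python3 - <<'E'
from h import *
im,d=cams.read_camera("side"); cv2.imwrite("pics/v8.png",cv2.resize(im[110:290,150:390,::-1],None,fx=3,fy=3,interpolation=2))
rc,X=cloud("side",d); t=np.radians(4); Rm=np.array([[np.cos(t),-np.sin(t)],[np.sin(t),np.cos(t)]]); Y=(X[:,:2]-[.5583,-.0303])@Rm
m=(abs(Y[:,0])<.024)&(abs(Y[:,1])<.054)&(X[:,2]>.055)&(X[:,2]<.075); A=np.c_[Y[m],np.ones(m.sum())]; print(np.linalg.lstsq(A,X[m][:,2],rcond=None)[0],m.sum())
o=status.get_obs(); print(o["time_s"],o["force"],o["grip_width"],o["tool_pos"])
E
```

```text
[-0.00109259  0.00177799  0.06302943] 312
19.9833 [-1.31349283  0.59281326 10.16935862] 0.015643772147187648 [ 0.46375085 -0.08424281  0.29957625]
```

View pics/v8.png

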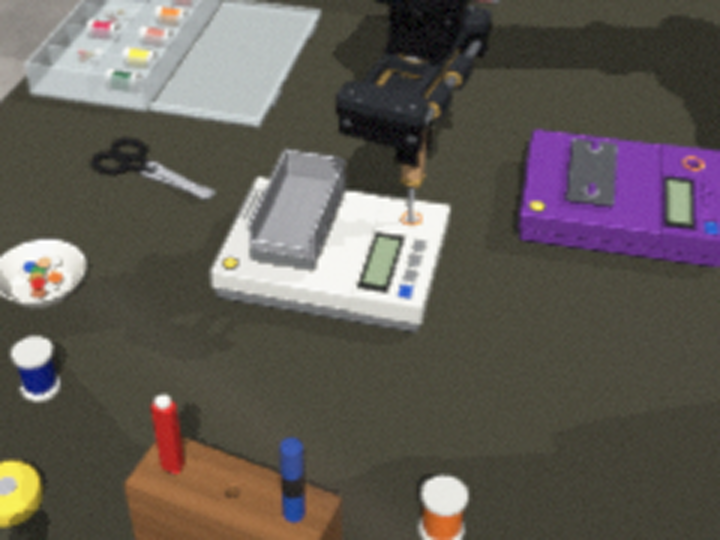

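The picture shows the rod in the orange ring (412,218), the pan seated at (300,210), and the other tools still standing in the block. The button has bottomed out and the force is steady.

```bash
python3 -c "
from cell import env; print(env.sign_off())"
```

```text
the job is handed in; nothing more can be done
None
```

The pan is seated on the white scale's load plate and released. The awl is in the calibration hole holding the button down. I handed the job in at about 20 s of the allowed 48 s.

**Pan:** It met firm contact at the expected height. The last depth check put its floor at 63 mm, tilted about 0.1°, and the final picture shows it still seated.

**Button:** The force rose along the spring from about 1.4 N to 4.1 N. It then jumped to 10 N with only 0.2 mm more travel, which means the button is on its stop. The force stayed at about 10 N over the next half second, with 30 N of grip on the awl handle.

**Clearance:** The hand stays above the pan and off to one side of it. In the final view the neighbouring tools and other nearby items stand as before.

**Disagreements:** The measured tool position and the side camera differed by about 2–3 mm for the pan and for the awl rod. I corrected both before inserting. The button itself can't be seen while it is pressed, so "fully down" rests on force and height, not on a picture.

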